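# Vent and open a consolidation cell

### The arm

A 6-joint arm with a two-finger parallel gripper is mounted at the origin on the work surface. World frame = base frame: x ahead of the robot, y to its left, z up, the work surface at z = 0. Lengths are in m, angles in rad, forces in N, time in s.
With the tool pointing down it reaches from about 0.15 to 0.775 m from the base axis. Payload 6.1 kg.
Tool frame: the origin (TCP) lies at the very end of the fingers, on their centre line; the grasp point (between the pads) lies 19 mm behind it; z points along the fingers, y is the direction in which the jaws open and shut (so a half turn about z gives the same grasp; the last joint's range is limited). The gripper opens to 85 mm and grips with 20 to 120 N. Pads are 22 mm wide; open, the fingers measure 114 mm over their backs; the gripper's body (76 mm by 85 mm) begins 54 mm behind the grasp point. The pads swing forward as they close: fully open they stand 13 mm farther back than shut.
Start: joints at [1.328, 0.126, -0.04, 1.405, 0, 1.571], TCP at [0.126, 0.51, 0.231] pointing down, gripper open.
Joint ranges: [-2.72, 2.72], [-0.95, 1.95], [-1.27, 1.35], [-1.78, 2.02], [-1.46, 1.47], [-3.14, 3.14]. Speed limits (rad/s): [2.39, 2.39, 3.01, 3.14, 3.14, 3.14].

### API

Orientations are given as a unit quaternion [w, x, y, z].
In Python, from plant import ctrl gives the robot as it stands.
- The arm moves only by the shell command python3 -m jog 'ROWS' [OPENING] [FORCE]. ROWS is JSON, a list of rows, each a list of 2 entries, a list of its own where there are three numbers: the shift along the tool's x, y, z in cm, then the turn about the tool's z in degrees. A call has 1 to 20 rows; each row is the pose to reach, as a shift and turn from the pose measured when the call began, along the tool's axes at that moment; what a row does not reach only later rows make up. A row lasts 1/10 s, in which the tool goes at most 50 mm and 8.59 degrees, less where a joint would pass 70% of its speed; a pose out of reach is approached as far as the arm can. A call with a gripper value outside its range is refused whole. OPENING is the opening in per cent of the stroke, from 0 (shut) to 100 (fully open), set as the call begins (- or left out, the last holds). The fingers move at their own pace and stop on an object; FORCE is the grip in N (left out, the last holds). Time passes only in rows, so rows that repeat a pose let the fingers close. It gives the time, the measured TCP pose, the force and the opening at its end, in the units of the state.
- ctrl.state(): the state, without advancing time (a new reading comes with each control period).
- ctrl.camera(name): name is "side" or "top" or "wrist"; returns a dict with "img" (480x640x3 uint8, red, green, blue), "range_z" (480x640 float32, m along the optical axis (not along the pixel's ray), 0 where there is no reading), "fx", "fy", "cx", "cy" (pixels), "R" (3x3) and "t" (3): a world point X has camera coordinates R X + t. Camera axes: x right, y down, z forward; pixel columns grow to the right and rows downward; lengths in m; the calibration is good to about 2 mm. A picture is of the moment at which its call begins.
- ctrl.hand_in(): hands the job in, once; it reports no verdict.
The state is a dict: "clock": time; "joints": joint angles; "qd": joint speeds; "joint_torque": joint torques, N m; "tcp_pos": TCP position; "tool_rot": TCP orientation; "force": force on the tool from outside, world axes, zero at the start; "wrist_torque": the same for the moment, N m; "finger_gap": finger opening in m.
Only numpy, scipy, OpenCV 4.12 (cv2) and the standard library are available. Lean on these libraries where they do the work, as an engineer would, in place of code of your own. Each camera call takes 0.05 s, during which the arm holds its last target.

### The job

Open the cell: vent it first by turning the black lever of its valve anticlockwise a quarter turn, fully into line with its pipe, and only then undo the three knurled thumbscrews of the cover one after another, each a quarter turn anticlockwise to its stop. With all three undone, lift the cover straight off by its centre boss, keep it level, and set it down gently, right way up and flat in the empty steel tray. Leave the valve open and everything else on the bench where it is.

Things in the scene. Friction and masses are not known exactly. Their poses are not given: they have to be found in the camera images.
- cell: Consolidation cell, fixed. Round aluminium base 170 mm across, 34 mm high; clear tube and three pillars carry the cover, whose underside is 105 mm above the bench. Origin: centre of the underside. x axis: level, along the vent valve's pipe, away from the cell; z up. The valve's metal body lies 108 to 182 mm out along x, top 29 mm above the bench.
- vent_lever (a joint): Angle (rad) of the vent valve's black lever about its upright stem, which stands 140 mm out along the cell's x. 0 = closed, square across the pipe, long end to the cell's -y; grows anticlockwise seen from above; 1.571 = stop, fully open, long end along the pipe, pointing away from the cell. Friction 0.08 N m; stays where left. Starts at 0 to 0.25.
- lever_pivot (a point): On the lever's turning axis, 66 mm above the bench, level with the lever's top. The lever is an upright blade 48 mm long (12 mm on the short side of the pivot, 36 mm on the long side), 10 mm thick, 26 mm high (40 to 66 mm above the bench). x axis: along its long side; z up. Can be pinched across its thickness over the pivot and turned like a knob.
- cover: Aluminium disc 152 mm across, 10 mm thick, 0.6 to 0.85 kg with screws. Origin: centre of its underside; z up; x along the cell's x at the start. Central boss 32 mm across, 40 mm high over the disc (foot flange 46 mm by 4 mm), rod stub 10 mm higher. 2 mm of side play on the cell. The screws' cross-pins reach 10.5 mm under it; on a flat surface it stands on these three feet.
- boss (a point): On the cover's axis at the boss's shoulder: 40 mm above the disc's top, 50 mm above the cover's origin. The 32 mm round boss can be gripped 5 to 40 mm above the disc, best with the fingers between thumbscrews. A brass plug 6 mm high stands 46 mm from the axis along the cover's x.
- tray: Empty square steel tray, 250 by 250 mm outside, 22 mm high, walls and floor 3 mm, fixed. Origin: centre of its underside, on the bench; x and y along its sides.
- tray_in (a point): Centre of the tray's inner floor, 3 mm above the bench.
- screw_a (a joint): Angle (rad) of the captive quarter-turn thumbscrew 60 degrees anticlockwise from the cover's x. 0 = done up; grows anticlockwise seen from above; stop at 1.5. Its cross-pin passes out through the pillar's radial slot from 1.25 to 1.5 (central at 1.45), else it holds the cover down (1.5 mm play). Friction 0.06 N m; does not rise; stays where left, and in the cover. Starts at 0 to 0.3.
- screw_a_top (a point): Centre of the top of that screw's head, on its axis, 62 mm from the cover's axis. Round knurled steel head 24 mm across, 20 mm high, from 6 to 26 mm above the cover's top (head top 141 mm above the bench with the cover on). x axis: along the screwdriver slot, parallel to the cross-pin; the slot points at the cover's centre (3 degrees past it at the stop) when free.
- screw_b (a joint): Angle (rad) of the captive quarter-turn thumbscrew on the cover's -x side. 0 = done up; grows anticlockwise seen from above; stop at 1.5. Its cross-pin passes out through the pillar's radial slot from 1.25 to 1.5 (central at 1.45), else it holds the cover down (1.5 mm play). Friction 0.06 N m; does not rise; stays where left, and in the cover. Starts at 0 to 0.3.
- screw_b_top (a point): Centre of the top of that screw's head, on its axis, 62 mm from the cover's axis. Round knurled steel head 24 mm across, 20 mm high, from 6 to 26 mm above the cover's top (head top 141 mm above the bench with the cover on). x axis: along the screwdriver slot, parallel to the cross-pin; the slot points at the cover's centre (3 degrees past it at the stop) when free.
- screw_c (a joint): Angle (rad) of the captive quarter-turn thumbscrew 60 degrees clockwise from the cover's x. 0 = done up; grows anticlockwise seen from above; stop at 1.5. Its cross-pin passes out through the pillar's radial slot from 1.25 to 1.5 (central at 1.45), else it holds the cover down (1.5 mm play). Friction 0.06 N m; does not rise; stays where left, and in the cover. Starts at 0 to 0.3.
- screw_c_top (a point): Centre of the top of that screw's head, on its axis, 62 mm from the cover's axis. Round knurled steel head 24 mm across, 20 mm high, from 6 to 26 mm above the cover's top (head top 141 mm above the bench with the cover on). x axis: along the screwdriver slot, parallel to the cross-pin; the slot points at the cover's centre (3 degrees past it at the stop) when free.
- spanner: Steel spanner 180 mm long, 8 mm high, lying flat between cell and tray. Origin: centre of its underside. To be left alone.
- porous_disc: Grey-brown porous disc 60 mm across, 9 mm thick, lying flat. Origin: centre of its underside. To be left alone.
- tin_large: Aluminium sample tin 62 mm across, 38 mm high. Origin: centre of its underside. To be left alone.
- tin_small: Aluminium sample tin 50 mm across, 30 mm high. Origin: centre of its underside. To be left alone.
- cutting_ring: Steel cutting ring 76 mm across, 20 mm high. Origin: centre of its underside. To be left alone.
- wash_bottle: White wash bottle 64 mm across, 190 mm high with its spout. Origin: centre of its underside. To be left alone.
- caliper: Caliper 200 mm long, 75 mm wide at the jaws, lying flat. Origin: centre of its underside. To be left alone.
Things that resemble listed ones, but are neither listed nor needed, are in the scene too. Leave any blue or green look-alike of the cover alone.

How it is judged:
By the outcome, as a careful person would: the job done as asked, in the order asked, and still so for the second after the job is handed in, with the robot touching nothing.
It also fails if it takes over 72 s, if anything falls off the work surface, if the arm or the gripper's body presses on something with over 40 N, if the wrist force passes 120 N, or if a joint passes its speed limit or range.

## Working session

There is one attempt and no reset: what is moved stays moved. The work goes in short steps, Python scripts to look and compute and a shell command to move; the robot and the scene stay as the last step left them, time stands still between calls to the robot, and variables do not carry over. Pictures are saved under pics/ and viewed, and the job is handed in when it is done.

```bash
mkdir -p pics; ls; python3 - <<'E'
from plant import ctrl
import cv2
s=ctrl.state(); print(s)
for n in ("side","top","wrist"):
    c=ctrl.camera(n); cv2.imwrite(f"pics/{n}0.png",c["img"][:,:,::-1]); print(n,c["fx"],c["cx"],c["cy"],c["R"],c["t"])
E
```

```text
pics
{'clock': 0.0, 'joints': array([ 1.32798528e+00,  1.26350077e-01, -4.06083448e-02,  1.40537529e+00,
       -1.58587283e-05,  1.57081185e+00]), 'qd': array([ 0.00043083,  0.00077915, -0.00034788, -0.00074667,  0.00040135,
       -0.00011035]), 'joint_torque': array([-2.71958734e-04, -4.35912752e+01,  3.52924633e+01,  1.71681528e-02,
        1.63969685e-05,  8.21884811e-06]), 'tcp_pos': array([0.12613527, 0.50921026, 0.230544  ]), 'tool_rot': array([-8.52177584e-05,  1.21115166e-01,  9.92638165e-01, -7.63997499e-04]), 'force': array([0.39009395, 0.54915347, 0.7802352 ]), 'wrist_torque': array([-0.05090026, -0.04630932, -0.01377842]), 'finger_gap': 0.08542882512119261}
side 528.4353193377485 313.99333000252113 245.2140326291146 [[ 0.83011744 -0.55750215  0.00981741]
 [-0.41642414 -0.63156974 -0.65399587]
 [ 0.37080448  0.53880517 -0.75643441]] [-0.43282676  0.24326787  1.20156785]
top 529.658692002612 314.03043191118746 246.99280545342043 [[ 0.01348983 -0.99990172 -0.00381856]
 [-0.98997425 -0.0128187  -0.1406651 ]
 [ 0.14060233  0.00567783 -0.99004987]] [-0.07614472  0.4629057   1.33390212]
wrist 335.4207211029844 320.2628392566221 240.52999583121922 [[ 0.24028696  0.97070079 -0.00146431]
 [ 0.91912005 -0.22703297  0.32198504]
 [ 0.31221869 -0.07871468 -0.94674362]] [-0.52333634 -0.04073592  0.38127007]
```

View pics/top0.png

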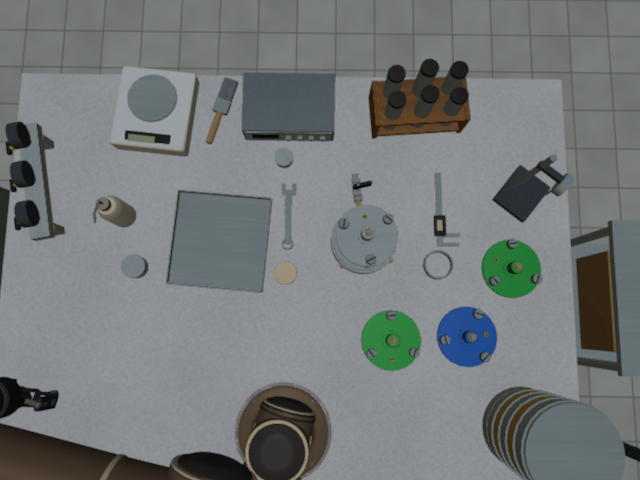

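View pics/side0.png

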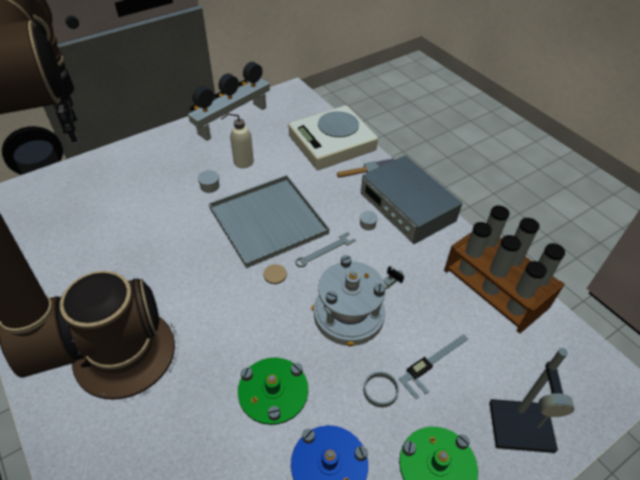

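View pics/wrist0.png

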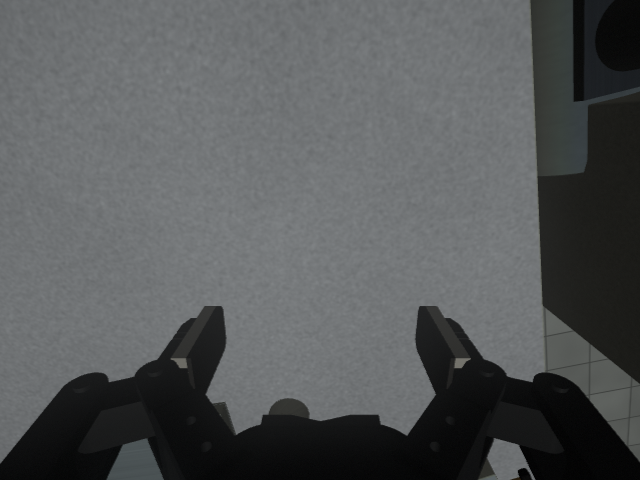

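The top view shows four things that could be the cover: the aluminium one on the cell at (365,238), the blue one at (467,337), and green ones at (512,268) and (391,340). The description fits the aluminium one, because it has the valve at (357,188) and the black lever at (362,184). The empty tray is at (220,241). Next is a close crop to check.

```bash
cat > h.py <<'E'
import numpy as np, cv2
from plant import ctrl
from scipy.spatial.transform import Rotation as Ro
def ray(c,u,v,z):
    "world point on pixel ray at world height z"
    R=np.array(c["R"]);t=np.array(c["t"])
    d=R.T@np.array([(u-c["cx"])/c["fx"],(v-c["cy"])/c["fy"],1]); o=-R.T@t
    return o+d*(z-o[2])/d[2]
def proj(c,X):
    p=np.array(c["R"])@np.array(X)+np.array(c["t"]); return np.array([c["cx"]+c["fx"]*p[0]/p[2],c["cy"]+c["fy"]*p[1]/p[2]])
def crop(c,u0,v0,u1,v1,k,name):
    im=c["img"][v0:v1,u0:u1,::-1]; im=cv2.resize(im,None,fx=k,fy=k,interpolation=cv2.INTER_CUBIC)
    im=cv2.convertScaleAbs(im,alpha=1.3)
    cv2.imwrite("pics/"+name+".png",im)
def Rt(s=None):
    s=s or ctrl.state(); w,x,y,z=s["tool_rot"]; return Ro.from_quat([x,y,z,w]).as_matrix()
def togo(target,s=None):
    "shift in tool axes, cm"
    s=s or ctrl.state(); return np.round(Rt(s).T@(np.array(target)-s["tcp_pos"])*100,2)
def yaw(s=None):
    R=Rt(s); return np.degrees(np.arctan2(R[1,1],R[0,1])) # world angle of tool y
E
python3 - <<'E'
from h import *
c=ctrl.camera("top"); crop(c,320,160,420,280,5,"topc"); crop(c,160,180,300,300,5,"topt")
for n,u,v,z in [("boss",368,233,.165),("cov",364,238,.115)]: print(n,ray(c,u,v,z))
r=c["range_z"]; print(r[233,368],r[240,345])
E
```

```text
boss [ 0.47969875 -0.19635448  0.165     ]
cov [ 0.47578594 -0.19149584  0.115     ]
1.2373152 1.2856658
```

View pics/topc.png

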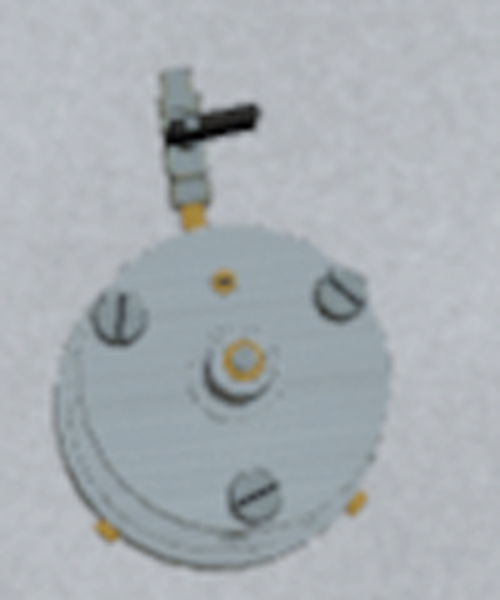

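View pics/topt.png

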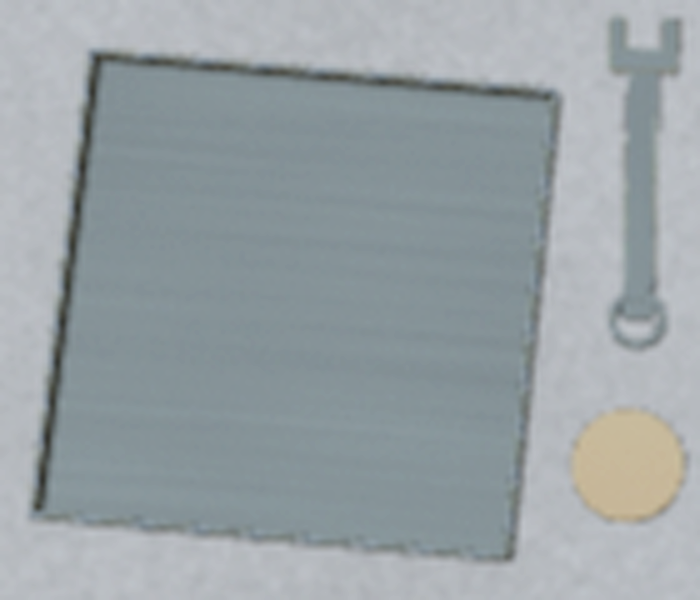

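The crop shows the aluminium cover with screws a (344,224), b (371,259) and c (388,219), and the brass plug and the lever on the far side. This is the right one. Now to convert these pixels to positions.

```bash
python3 - <<'E'
from h import *
c=ctrl.camera("top")
P=lambda u,v,z:ray(c,320+u/5-.4,160+v/5-.4,z)
a=P(120,316,.141);b=P(255,495,.141);cc=P(340,294,.141)
print("a b c",a,b,cc,"cent",(a+b+cc)/3, [np.linalg.norm(q-(a+b+cc)/3) for q in (a,b,cc)])
ce=(a+b+cc)/3; print("x ang from b",np.degrees(np.arctan2(*(ce-b)[[1,0]])), "a",np.degrees(np.arctan2(*(a-ce)[[1,0]]))-60,"c",np.degrees(np.arctan2(*(cc-ce)[[1,0]]))+60)
print("boss",P(243,358,.175),"plug",P(223,281,.121))
s=P(168,133,.066);l=P(258,113,.066);print("lever",s,l,np.linalg.norm(l-s),s+(l-s)*.25,np.degrees(np.arctan2(*(l-s)[[1,0]])))
print("pipe end",P(177,70,.029),"stem side",P(192,205,.029))
T=lambda u,v:ray(c,160+u/5-.4,180+v/5-.4,.022)
t=[T(94,52),T(560,95),T(512,560),T(35,515)]; print("tray",t,sum(t)/4,np.degrees(np.arctan2(*(t[0]-t[3])[[1,0]])))
w=ctrl.camera("wrist");s=ctrl.state();R=Rt();print(np.linalg.norm(-w["R"].T@w["t"]-s["tcp_pos"]), R.T@(-w["R"].T@w["t"]-s["tcp_pos"]),R)
E
```

```text
a b c [ 0.50773865 -0.14046377  0.141     ] [ 0.4224838  -0.20478057  0.141     ] [ 0.5197732  -0.24554189  0.141     ] cent [ 0.48333188 -0.19692874  0.141     ] [np.float64(0.061514086507639745), np.float64(0.061352592066880436), np.float64(0.06075530842210337)]
x ang from b 7.352804514974944 a 6.623771415564718 c 6.855911579699374
boss [ 0.48222992 -0.19584965  0.175     ] plug [ 0.52946913 -0.19143242  0.121     ]
lever [ 0.61742477 -0.16824665  0.066     ] [ 0.62851324 -0.21427031  0.066     ] 0.04734058577806889 [ 0.62019689 -0.17975257  0.066     ] -76.45390154615333
pipe end [ 0.66130661 -0.17542458  0.029     ] stem side [ 0.58855767 -0.18346745  0.029     ]
tray [array([0.61286879, 0.29055228, 0.022     ]), array([0.5927149 , 0.04357976, 0.022     ]), array([0.3478472 , 0.06220366, 0.022     ]), array([0.36773521, 0.30887111, 0.022     ])] [0.48029153 0.1763017  0.022     ] -4.273769633473578
0.1656357830934552 [ 0.08425863 -0.00098353 -0.14259989] [[-9.70668339e-01  2.40422458e-01 -1.34137930e-04]
 [ 2.40422495e-01  9.70668202e-01 -5.15366773e-04]
 [ 6.29767748e-06 -5.32499985e-04 -9.99999858e-01]]
```

```bash
python3 - <<'E'
from h import *
print(togo([.56,-.187,.231]),yaw(),togo([.622,-.180,.231]))
E
```

```text
[-5.885e+01 -5.717e+01  3.000e-02] 76.08852249093664 [-6.47e+01 -5.50e+01  3.00e-02]
```

```bash
python3 -m jog '[[[-64.7,-55,0],62],[[-64.7,-55,0],62],[[-64.7,-55,0],62],[[-64.7,-55,0],62],[[-64.7,-55,0],62],[[-64.7,-55,0],62],[[-64.7,-55,0],62],[[-64.7,-55,0],62],[[-64.7,-55,0],62],[[-64.7,-55,0],62],[[-64.7,-55,0],62],[[-64.7,-55,0],62],[[-64.7,-55,0],62],[[-64.7,-55,0],62],[[-64.7,-55,0],62],[[-64.7,-55,0],62],[[-64.7,-55,0],62],[[-64.7,-55,0],62],[[-64.7,-55,0],62],[[-64.7,-55,0],62]]' 47 30; python3 - <<'E'
from h import *
s=ctrl.state();print(s["tcp_pos"],yaw(s),s["joints"],s["clock"])
w=ctrl.camera("wrist");cv2.imwrite("pics/w1.png",cv2.convertScaleAbs(w["img"][:,:,::-1],alpha=1.4))
t=ctrl.camera("top");print(proj(w,[.622,-.18,.066]),proj(w,[.483,-.197,.165]))
E
```

```text
clock: 2.3
tcp_pos: [0.6215, -0.1793, 0.2314]
tool_rot: [-0.0, 0.615, 0.789, -0.0]
force: [0.2, 0.7, -0.0]
finger_gap: 0.0404
[ 0.621489   -0.17929431  0.23138734] 14.109461207241006 [-2.80712002e-01  3.66014268e-01  2.68471327e-01  1.47375996e+00
 -3.35788899e-04  1.04382785e+00] 2.3
[322.38022508 219.31712894] [110.74006336 233.20799775]
```

View pics/w1.png

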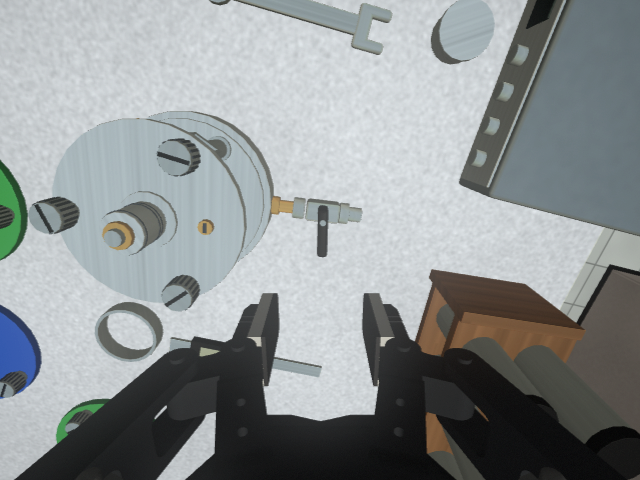

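```bash
python3 - <<'E'
from h import *
w=ctrl.camera("wrist"); crop(w,270,180,380,270,6,"w1c")
crop(w,20,100,280,320,3,"w1d")
E
```

```text
(no output)
```

View pics/w1c.png

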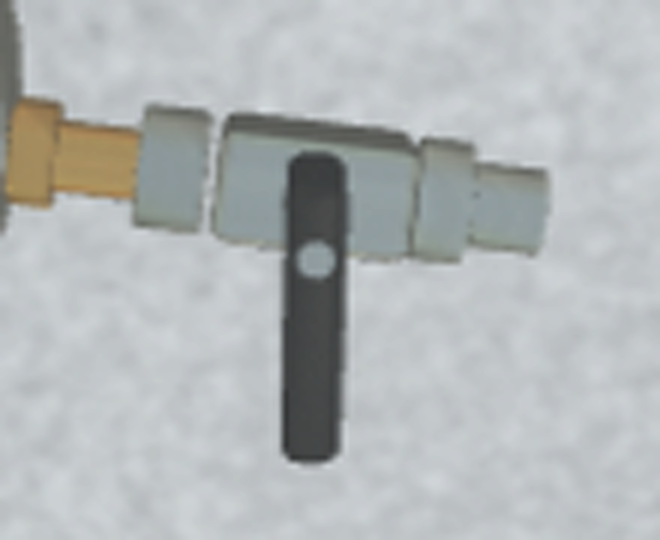

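View pics/w1d.png

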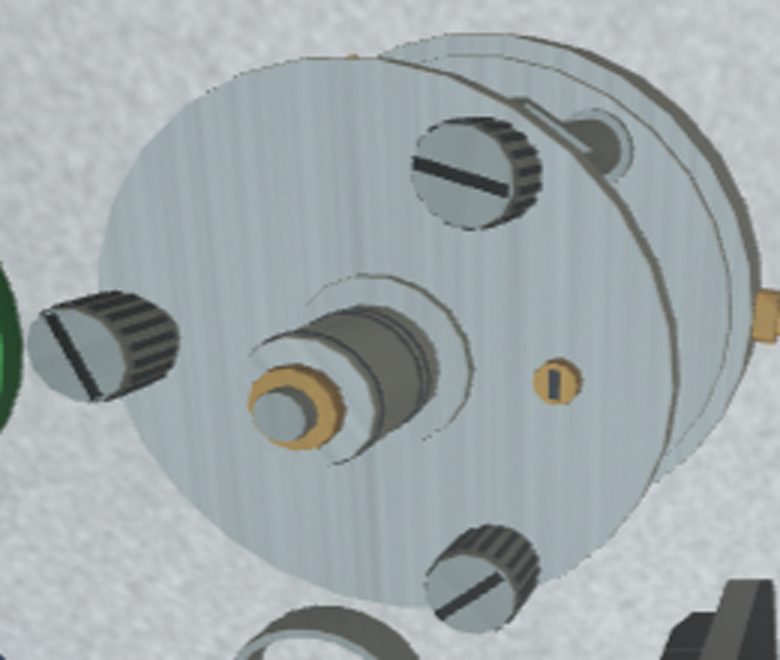

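```bash
python3 - <<'E'
from h import *
w=ctrl.camera("wrist")
P=lambda u,v,z:ray(w,270+u/6-.42,180+v/6-.42,z)
p=P(316,260,.066); print("pivot",p)
d=P(311,463,.066)-P(316,155,.066);print("lever",np.degrees(np.arctan2(d[1],d[0])),np.linalg.norm(d))
Q=lambda u,v,z=.141:ray(w,20+u/3-.33,100+v/3-.33,z)
cs=[]
for n,cu,s1,s2 in [("a",(462,173),(414,162),(510,192)),("b",(75,354),(50,316),(97,398)),("c",(472,593),(440,613),(503,576))]:
    c0=Q(*cu);d=Q(*s2)-Q(*s1);cs.append(c0);print(n,c0,np.degrees(np.arctan2(d[1],d[0]))%180)
ce=sum(cs)/3;print(ce,[np.linalg.norm(x-ce) for x in cs],[np.degrees(np.arctan2(*(x-ce)[[1,0]])) for x in cs])
print("stub",Q(280,414,.175),"plug",Q(556,382,.121))
d=p-ce;print("pipe",np.degrees(np.arctan2(d[1],d[0])),np.hypot(*d[:2]),"togo",togo([p[0],p[1],.041]),yaw())
E
```

```text
pivot [ 0.62310608 -0.18328088  0.066     ]
lever -76.62507077662053 0.05182377505497659
a [ 0.50811959 -0.14269125  0.141     ] 176.49849926838056
b [ 0.42273298 -0.20787482  0.141     ] 120.27585038894979
c [ 0.52218338 -0.24910445  0.141     ] 45.29700432758749
[ 0.48434532 -0.19989017  0.141     ] [np.float64(0.06194297832265193), np.float64(0.06212756499249754), np.float64(0.062078688036023406)] [np.float64(67.43017871881653), np.float64(-172.61590999395045), np.float64(-52.445359308819896)]
stub [ 0.48981401 -0.19496617  0.175     ] plug [ 0.53005531 -0.19413577  0.121     ]
pipe 6.825677326261148 0.139751271736126 togo [-0.45  0.02 19.14] 14.169490987695744
```

```bash
python3 -m jog '[[[-0.3,0,5],1],[[-0.3,0,10],1],[[-0.3,0,14],1],[[-0.3,0,16],1],[[-0.3,0,17.5],1],[[-0.3,0,18.5],1],[[-0.3,0,19],1],[[-0.3,0,19],1]]' 47 30; python3 -m jog '[[[0,0,0],0],[[0,0,0],0],[[0,0,0],0],[[0,0,0],0],[[0,0,0],0],[[0,0,0],0]]' 0 30; python3 - <<'E'
from h import *
s=ctrl.state();print(s["tcp_pos"],yaw(s),s["force"],s["wrist_torque"],s["finger_gap"])
w=ctrl.camera("wrist");cv2.imwrite("pics/w2.png",cv2.convertScaleAbs(w["img"][:,:,::-1],alpha=1.4))
E
```

```text
clock: 3.3
tcp_pos: [0.6225, -0.1816, 0.0425]
tool_rot: [0.001, 0.621, 0.784, 0.0]
force: [0.3, -0.7, 0.5]
finger_gap: 0.0403
clock: 3.9
tcp_pos: [0.624, -0.1815, 0.0438]
tool_rot: [0.002, 0.621, 0.784, 0.001]
force: [5.7, 3.6, 4.1]
finger_gap: 0.0094
[ 0.6239578  -0.18146723  0.04381916] 13.21309389063042 [5.7167489  3.5670208  4.07118105] [ 0.46260786 -0.80638333 -0.09846149] 0.009444192857776321
```

View pics/w2.png

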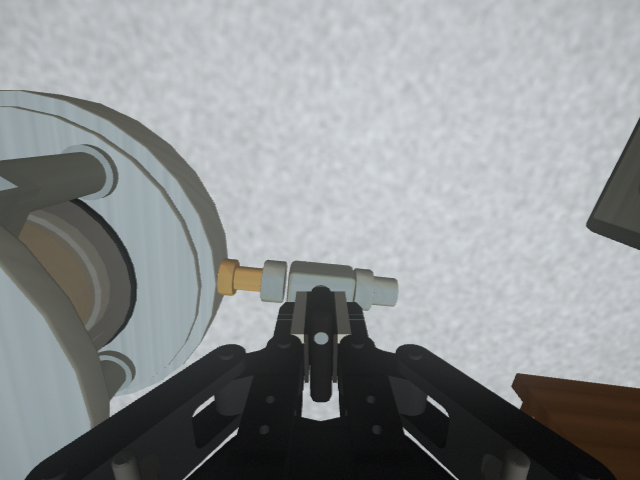

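The pads hold the lever over its pivot. Now the turn, anticlockwise, which is negative about the tool z.

```bash
python3 -m jog '[[[0,0,0],-5],[[0,0,0],-11],[[0,0,0],-17],[[0,0,0],-23],[[0,0,0],-29],[[0,0,0],-35],[[0,0,0],-41],[[0,0,0],-47],[[0,0,0],-53],[[0,0,0],-59],[[0,0,0],-65],[[0,0,0],-71],[[0,0,0],-76],[[0,0,0],-80],[[0,0,0],-83],[[0,0,0],-86],[[0,0,0],-86],[[0,0,0],-86]]' 0 30; python3 - <<'E'
from h import *
s=ctrl.state();print(s["tcp_pos"],yaw(s),s["force"],s["wrist_torque"],s["finger_gap"])
w=ctrl.camera("wrist");cv2.imwrite("pics/w3.png",cv2.convertScaleAbs(w["img"][:,:,::-1],alpha=1.4))
E
```

```text
clock: 5.75
tcp_pos: [0.6233, -0.1826, 0.0439]
tool_rot: [0.002, -0.079, 0.997, -0.002]
force: [-2.4, -4.5, 3.2]
finger_gap: 0.0094
[ 0.62329096 -0.18259818  0.04387361] 99.03960234795616 [-2.42237296 -4.45339155  3.19084578] [-0.87297574  0.21882512 -0.78639718] 0.009375498073979062
```

View pics/w3.png

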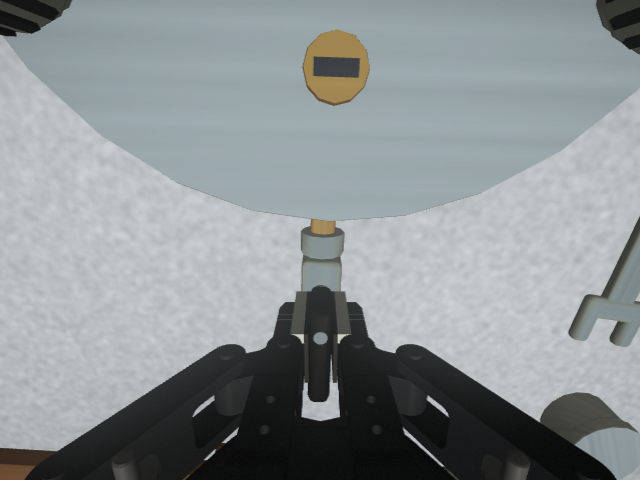

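```bash
python3 -m jog '[[[0,0,0],0],[[0,0,0],0],[[0,0,0],0],[[0,0,-3],0],[[0,0,-8],0],[[0,0,-13],0],[[0,0,-18],0],[[0,0,-18],0],[[0,0,-18],0]]' 47 30; python3 - <<'E'
from h import *
s=ctrl.state();print(s["tcp_pos"],yaw(s),s["force"])
w=ctrl.camera("wrist");cv2.imwrite("pics/w4.png",cv2.convertScaleAbs(w["img"][:,:,::-1],alpha=1.4));crop(w,250,120,390,260,5,"w4c")
E
```

```text
clock: 6.7
tcp_pos: [0.6235, -0.1819, 0.2255]
tool_rot: [0.003, -0.079, 0.997, -0.002]
force: [-0.6, -0.2, -1.3]
finger_gap: 0.0402
[ 0.62352714 -0.18190353  0.22546871] 99.09358935905314 [-0.58180679 -0.19657927 -1.26444774]
```

View pics/w4.png

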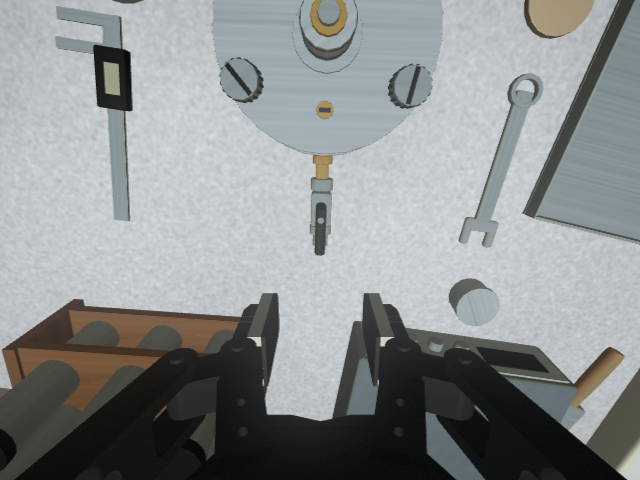

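View pics/w4c.png

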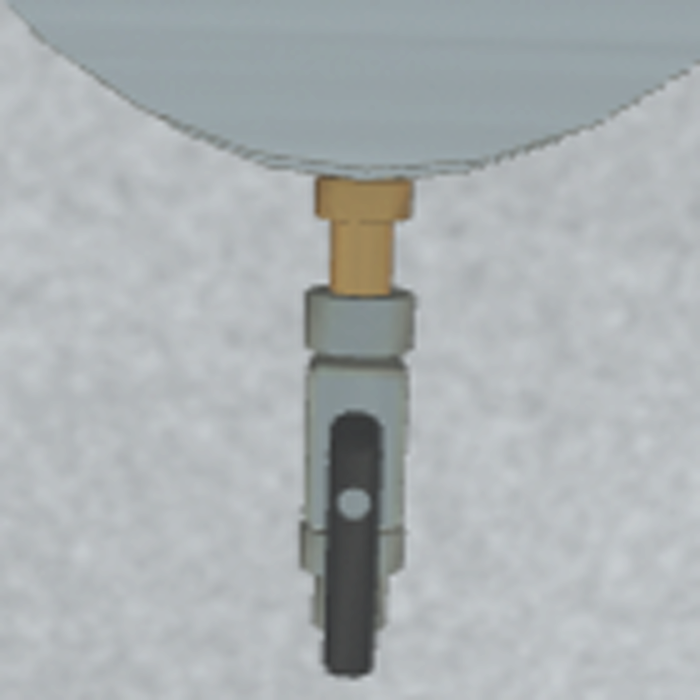

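The lever at (320,228) now lies in line with the pipe, so the valve is open. Screws next: c is at (241,80) and a at (411,86) in this view.

```bash
python3 - <<'E'
from h import *
w=ctrl.camera("wrist");crop(w,210,0,440,140,3,"w4d")
for u,v in((410,86),(241,80)):print(ray(w,u,v,.141))
d=ray(w,320,250,.066)-ray(w,321.5,205,.066);print(np.degrees(np.arctan2(d[1],d[0])))
print(togo([.5085,-.1424,.20]),yaw())
E
```

```text
[ 0.50777935 -0.14516017  0.141     ]
[ 0.52077217 -0.24760214  0.141     ]
7.295872470357111
[10.61  5.68  2.21] 99.08294247105778
```

View pics/w4d.png

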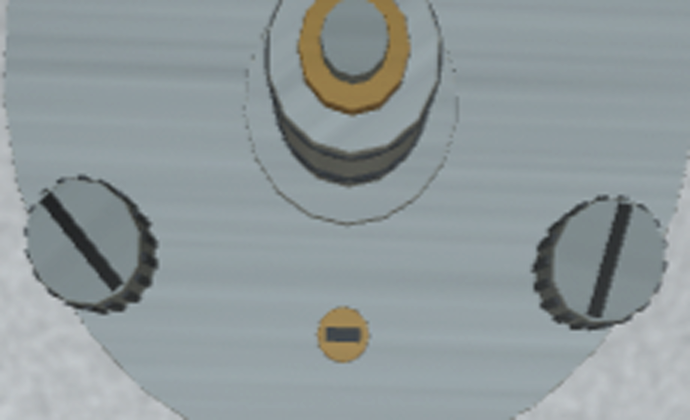

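```bash
python3 -m jog '[[[5,3,0],-8],[[10.6,5.6,0],-16],[[10.6,5.6,2],-21],[[10.6,5.6,2],-21],[[10.6,5.6,2],-21]]' 47 30; python3 - <<'E'
from h import *
s=ctrl.state();print(s["tcp_pos"],yaw(s),togo([.508,-.143,.12]))
w=ctrl.camera("wrist");cv2.imwrite("pics/w5.png",cv2.convertScaleAbs(w["img"][:,:,::-1],alpha=1.4))
print(proj(w,[.508,-.143,.141]))
E
```

```text
clock: 7.3
tcp_pos: [0.5083, -0.1429, 0.2011]
tool_rot: [-0.0, -0.259, 0.966, -0.001]
force: [0.6, 0.3, -0.2]
finger_gap: 0.0401
[ 0.5082974  -0.14294054  0.20107947] 120.00029353474164 [0.02 0.02 8.11]
[320.09391732 262.85157139]
```

View pics/w5.png

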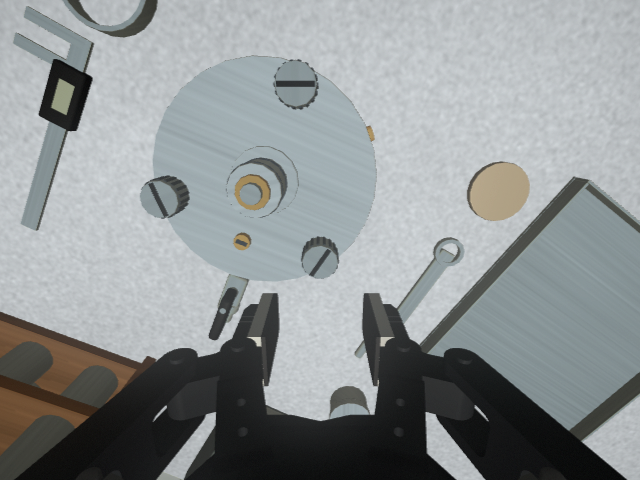

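Screw a's head sits at (320,263), within a pixel or two of the prediction. I'll go down, grip and turn it.

```bash
python3 -m jog '[[[0,0,3],0],[[0,0,6],0],[[0,0,7.5],0],[[0,0,8.1],0],[[0,0,8.1],0]]' 47 40; python3 -m jog '[[[0,0,0],0],[[0,0,0],0],[[0,0,0],0],[[0,0,0],0],[[0,0,0],0]]' 0 40;  python3 - <<'E'
from h import *
s=ctrl.state();print(s["tcp_pos"],yaw(s),s["force"],s["wrist_torque"],s["finger_gap"])
E
```

```text
clock: 7.85
tcp_pos: [0.5102, -0.1436, 0.1202]
tool_rot: [-0.0, -0.259, 0.966, -0.001]
force: [0.2, -0.0, -0.0]
finger_gap: 0.0402
clock: 8.35
tcp_pos: [0.5114, -0.1436, 0.1214]
tool_rot: [0.001, -0.259, 0.966, -0.001]
force: [2.6, 3.4, 5.2]
finger_gap: 0.0227
[ 0.51140509 -0.14361969  0.12138174] 119.98181361836701 [2.58137187 3.44361034 5.24668199] [ 0.58725861 -0.4991478  -0.04959027] 0.022731160304179068
```

```bash
python3 -m jog '[[[0,0,0],-5],[[0,0,0],-11],[[0,0,0],-17],[[0,0,0],-23],[[0,0,0],-29],[[0,0,0],-35],[[0,0,0],-41],[[0,0,0],-47],[[0,0,0],-53],[[0,0,0],-59],[[0,0,0],-64],[[0,0,0],-69],[[0,0,0],-73],[[0,0,0],-76],[[0,0,0],-78],[[0,0,0],-78]]' 0 40; python3 - <<'E'
from h import *
s=ctrl.state();print(s["tcp_pos"],yaw(s),s["force"],s["wrist_torque"],s["finger_gap"])
E
```

```text
clock: 9.95
tcp_pos: [0.5103, -0.1438, 0.1214]
tool_rot: [0.001, 0.809, -0.588, 0.001]
force: [-3.1, 0.4, 4.4]
finger_gap: 0.0225
[ 0.5102818  -0.14377152  0.12140981] -162.01782180663446 [-3.05033545  0.37784548  4.39039027] [0.09627759 0.70144165 0.05787032] 0.022451927557007766
```

```bash
python3 -m jog '[[[0,0,0],-3],[[0,0,0],-5],[[0,0,0],-7],[[0,0,0],-8],[[0,0,0],-8]]' 0 40; python3 - <<'E'
from h import *
s=ctrl.state();print(s["tcp_pos"],yaw(s),s["force"],s["wrist_torque"],s["finger_gap"])
w=ctrl.camera("wrist");cv2.imwrite("pics/w6.png",cv2.convertScaleAbs(w["img"][:,:,::-1],alpha=1.4))
E
```

```text
clock: 10.45
tcp_pos: [0.5101, -0.1442, 0.1214]
tool_rot: [0.001, 0.848, -0.531, 0.001]
force: [-0.7, -0.8, 2.2]
finger_gap: 0.0228
[ 0.51008682 -0.1442197   0.12141593] -154.09137394276925 [-0.67869939 -0.80396365  2.22446556] [-0.3446352   0.25375861 -0.35833718] 0.022754383830729287
```

View pics/w6.png

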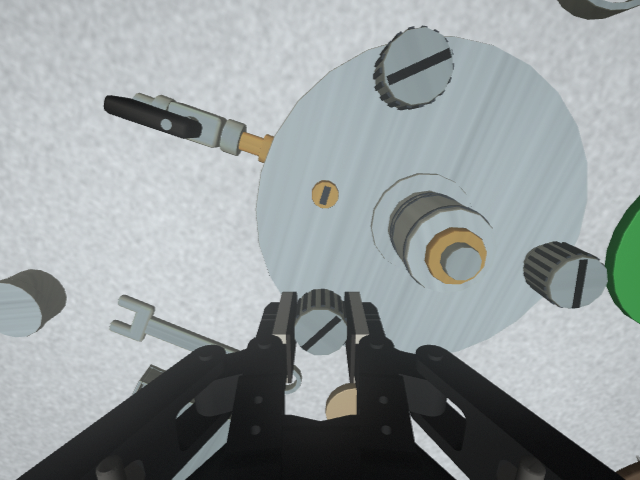

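```bash
python3 -m jog '[[[0,0,0],0],[[0,0,0],0],[[0,0,0],0],[[0,0,-4],0],[[0,0,-9],0],[[0,0,-9],0]]' 47 40;  python3 - <<'E'
from h import *
s=ctrl.state();print(s["tcp_pos"],yaw(s))
w=ctrl.camera("wrist");cv2.imwrite("pics/w7.png",cv2.convertScaleAbs(w["img"][:,:,::-1],alpha=1.4));crop(w,200,20,460,280,3,"w7c")
print(togo([.4235,-.208,.21]))
E
```

```text
clock: 11.1
tcp_pos: [0.5126, -0.1445, 0.218]
tool_rot: [-0.0, 0.848, -0.531, 0.006]
force: [-0.0, -0.5, -0.6]
finger_gap: 0.0402
[ 0.51262262 -0.14450469  0.21798632] -154.08904945206166
[ 1.86 10.74  0.47]
```

View pics/w7.png

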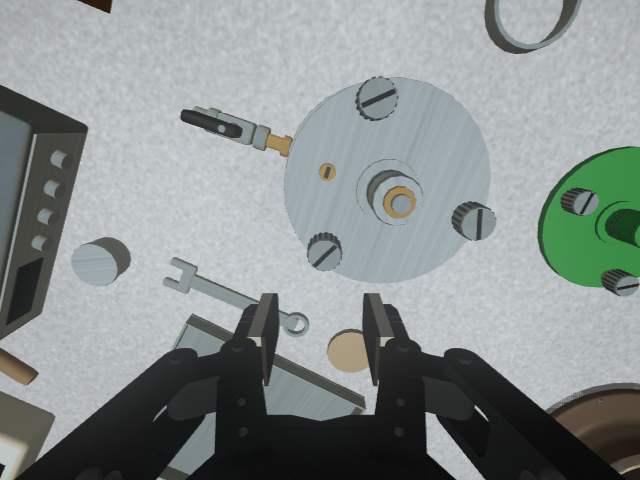

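View pics/w7c.png

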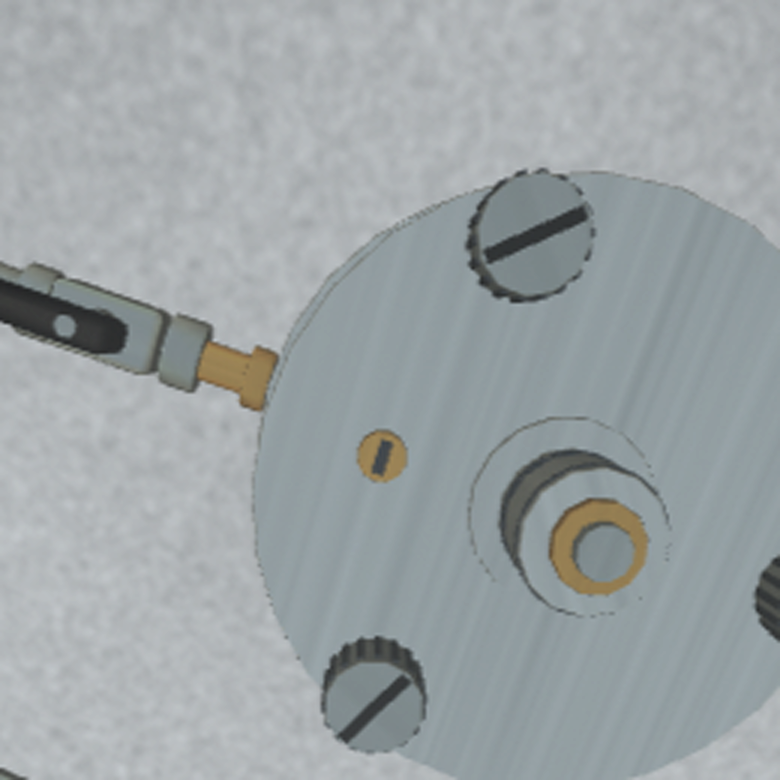

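```bash
python3 - <<'E'
from h import *
w=ctrl.camera("wrist")
Q=lambda u,v,z=.141:ray(w,200+u/3-.33,20+v/3-.33,z)
d=Q(408,679)-Q(341,738);print("slot a",np.degrees(np.arctan2(d[1],d[0])))
c=[Q(374,708),Q(832,606),Q(538,235)];print(c,sum(c)/3)
for p in c: print(np.linalg.norm(p-sum(c)/3),np.degrees(np.arctan2(*(p-sum(c)/3)[[1,0]])))
s=ctrl.state();print(s["tcp_pos"])
E
```

```text
slot a -110.6359145852336
[array([ 0.5075311, -0.1448802,  0.141    ]), array([ 0.42652224, -0.21146972,  0.141     ]), array([ 0.52256497, -0.24971361,  0.141     ])] [ 0.48553944 -0.20202118  0.141     ]
0.061226829338470595 68.94994359512857
0.059768760480988 -170.90423981141402
0.060377632805137485 -52.17638649771237
[ 0.51089977 -0.14406451  0.21271945]
```

Screw a's slot reads 69.4°. The stop is at about 70°, so it is undone. On to screw b.

```bash
python3 -m jog '[[[0.9,5,0],8],[[1.9,10.7,0],16],[[1.9,10.7,0.5],24],[[1.9,10.7,0.8],32],[[1.9,10.7,0.8],147],[[1.9,10.7,0.8],147],[[1.9,10.7,0.8],147],[[1.9,10.7,0.8],147],[[1.9,10.7,0.8],147],[[1.9,10.7,0.8],147],[[1.9,10.7,0.8],147],[[1.9,10.7,0.8],147],[[1.9,10.7,0.8],147],[[1.9,10.7,0.8],147],[[1.9,10.7,0.8],147],[[1.9,10.7,0.8],147],[[1.9,10.7,0.8],147],[[1.9,10.7,0.8],147],[[1.9,10.7,0.8],147]]' 47 40; python3 - <<'E'
from h import *
s=ctrl.state();print(s["tcp_pos"],yaw(s),togo([.4235,-.208,.12]))
w=ctrl.camera("wrist");cv2.imwrite("pics/w8.png",cv2.convertScaleAbs(w["img"][:,:,::-1],alpha=1.4))
print(proj(w,[.4235,-.208,.141]))
E
```

```text
clock: 13.1
tcp_pos: [0.4223, -0.2075, 0.203]
tool_rot: [0.001, 0.268, 0.963, -0.001]
force: [-1.2, 0.8, 0.1]
finger_gap: 0.0402
[ 0.42227771 -0.20752431  0.20302557] 58.906817147663695 [-0.11  0.03  8.3 ]
[322.72026737 262.65485459]
```

View pics/w8.png

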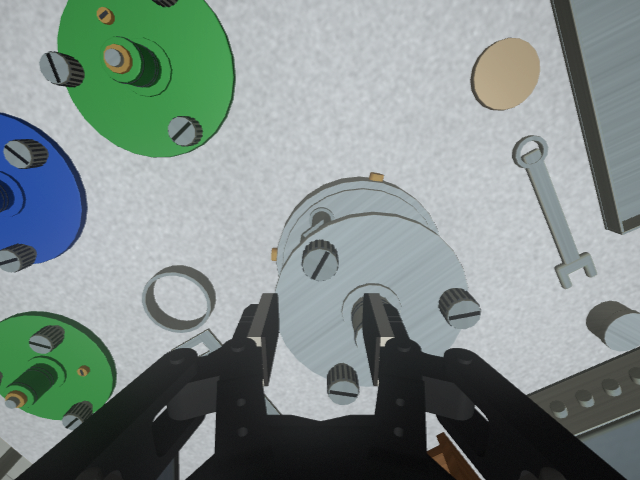

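```bash
python3 -m jog '[[[0,0,3],0],[[0,0,6],0],[[0,0,7.7],0],[[0,0,8.2],0],[[0,0,8.2],0]]' 47 40; python3 -m jog '[[[0,0,0],0],[[0,0,0],0],[[0,0,0],0],[[0,0,0],0],[[0,0,0],0]]' 0 40;  python3 - <<'E'
from h import *
s=ctrl.state();print(s["tcp_pos"],yaw(s),s["force"],s["wrist_torque"],s["finger_gap"])
E
```

```text
clock: 13.65
tcp_pos: [0.4219, -0.2075, 0.1205]
tool_rot: [0.0, 0.267, 0.964, -0.001]
force: [0.4, -0.3, 0.5]
finger_gap: 0.0404
clock: 14.15
tcp_pos: [0.4222, -0.2079, 0.1215]
tool_rot: [0.001, 0.267, 0.964, -0.001]
force: [-2.4, -1.0, 6.7]
finger_gap: 0.0226
[ 0.42223855 -0.20787145  0.12150959] 59.032968520651025 [-2.43535132 -1.03831391  6.69922332] [-0.09690546  0.54837065 -0.01076572] 0.022558683215119227
```

```bash
python3 -m jog '[[[0,0,0],-5],[[0,0,0],-11],[[0,0,0],-17],[[0,0,0],-23],[[0,0,0],-29],[[0,0,0],-35],[[0,0,0],-41],[[0,0,0],-47],[[0,0,0],-53],[[0,0,0],-59],[[0,0,0],-64],[[0,0,0],-69],[[0,0,0],-73],[[0,0,0],-76],[[0,0,0],-79],[[0,0,0],-80],[[0,0,0],-80]]' 0 40; python3 - <<'E'
from h import *
s=ctrl.state();print(s["tcp_pos"],yaw(s),s["force"],s["wrist_torque"],s["finger_gap"])
E
```

```text
clock: 15.85
tcp_pos: [0.4225, -0.2088, 0.1216]
tool_rot: [-0.0, -0.414, 0.91, -0.003]
force: [-0.5, -5.1, -0.7]
finger_gap: 0.0219
[ 0.4224974  -0.20882687  0.12164709] 138.93874124418406 [-0.5041513  -5.10719218 -0.72761546] [-1.09990061  0.03270403 -0.56586919] 0.021942809638404774
```

```bash
python3 -m jog '[[[0,0,0],0],[[0,0,0],0],[[0,0,0],0],[[0,0,-4],0],[[0,0,-9],0],[[0,0,-9],0],[[0,0,-9],0]]' 47 40;  python3 - <<'E'
from h import *
s=ctrl.state();print(s["tcp_pos"],yaw(s))
w=ctrl.camera("wrist");cv2.imwrite("pics/w9.png",cv2.convertScaleAbs(w["img"][:,:,::-1],alpha=1.4))
crop(w,220,180,420,420,3,"w9c")
print(togo([.5220,-.249,.205]))
E
```

```text
clock: 16.55
tcp_pos: [0.4232, -0.2085, 0.213]
tool_rot: [0.001, -0.414, 0.91, -0.004]
force: [0.3, 0.5, -0.5]
finger_gap: 0.0401
[ 0.42323759 -0.20851938  0.21299917] 138.95655841635278
[ -3.46 -10.18   0.7 ]
```

View pics/w9.png

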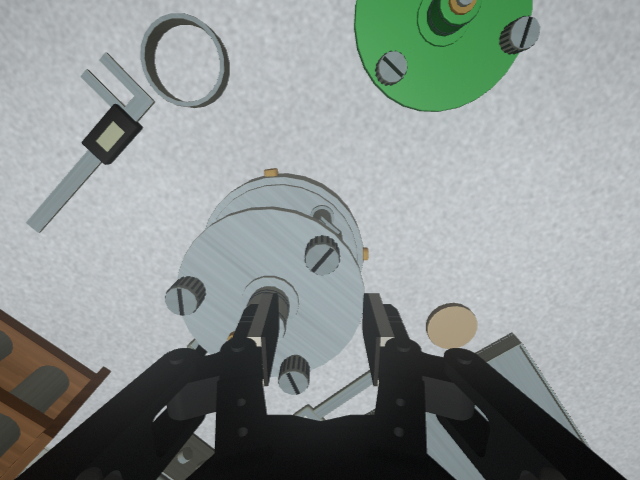

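View pics/w9c.png

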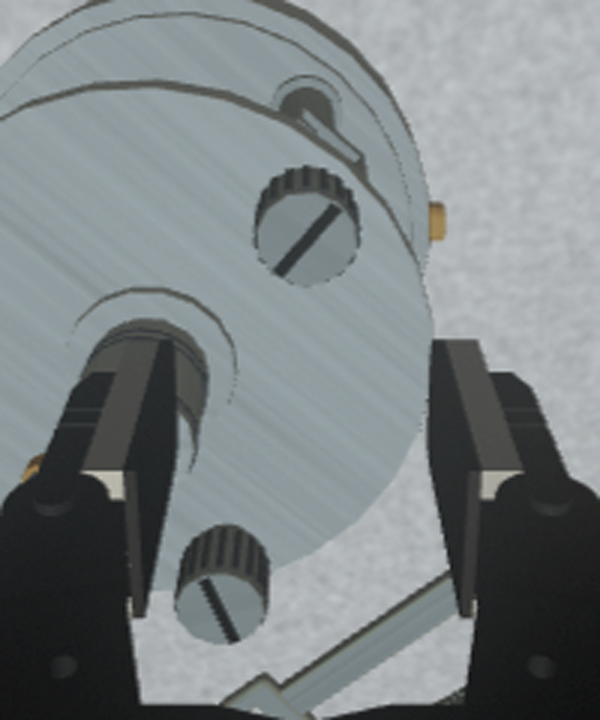

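```bash
python3 - <<'E'
from h import *
w=ctrl.camera("wrist")
Q=lambda u,v,z=.141:ray(w,220+u/3-.33,180+v/3-.33,z)
d=Q(338,207)-Q(278,275);print("slot b",np.degrees(np.arctan2(d[1],d[0])),Q(306,235))
E
python3 -m jog '[[[-1.7,-5,0],8],[[-3.5,-10.2,0],16],[[-3.5,-10.2,0.5],24],[[-3.5,-10.2,0.7],32],[[-3.5,-10.2,0.7],144],[[-3.5,-10.2,0.7],144],[[-3.5,-10.2,0.7],144],[[-3.5,-10.2,0.7],144],[[-3.5,-10.2,0.7],144],[[-3.5,-10.2,0.7],144],[[-3.5,-10.2,0.7],144],[[-3.5,-10.2,0.7],144],[[-3.5,-10.2,0.7],144],[[-3.5,-10.2,0.7],144],[[-3.5,-10.2,0.7],144],[[-3.5,-10.2,0.7],144],[[-3.5,-10.2,0.7],144],[[-3.5,-10.2,0.7],144],[[-3.5,-10.2,0.7],144]]' 47 40; python3 - <<'E'
from h import *
s=ctrl.state();print(s["tcp_pos"],yaw(s),togo([.522,-.249,.12]))
w=ctrl.camera("wrist");cv2.imwrite("pics/w10.png",cv2.convertScaleAbs(w["img"][:,:,::-1],alpha=1.4))
print(proj(w,[.522,-.249,.141]))
E
```

```text
slot b -170.26673013398394 [ 0.42182727 -0.20687055  0.141     ]
clock: 18.55
tcp_pos: [0.5215, -0.2484, 0.2028]
tool_rot: [0.001, 0.736, 0.677, -0.002]
force: [0.6, 0.1, 0.3]
finger_gap: 0.04
[ 0.52148553 -0.2483656   0.20282208] -4.851354494233222 [-0.03  0.07  8.28]
[323.5111962  259.29170404]
```

View pics/w10.png

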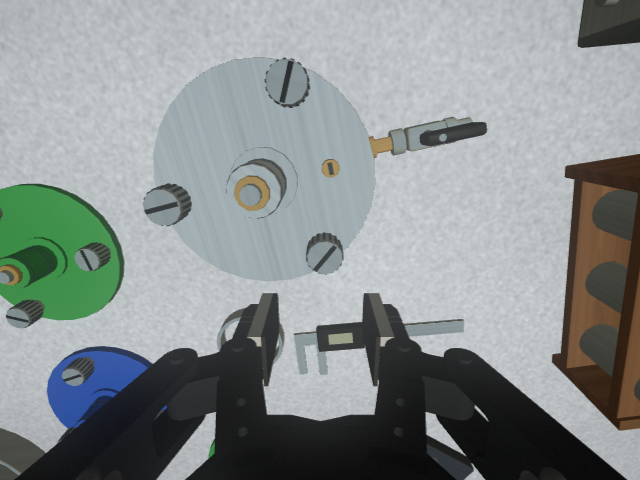

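Screw b's slot reads 9.7° against a stop at about 10°, so it is undone. Screw c's head is at (325,257). I'll turn it now.

```bash
python3 -m jog '[[[0,0.1,3],0],[[0,0.1,6],0],[[0,0.1,7.7],0],[[0,0.1,8.2],0],[[0,0.1,8.2],0]]' 47 40; python3 -m jog '[[[0,0,0],0],[[0,0,0],0],[[0,0,0],0],[[0,0,0],0],[[0,0,0],0]]' 0 40;  python3 -m jog '[[[0,0,0],-5],[[0,0,0],-11],[[0,0,0],-17],[[0,0,0],-23],[[0,0,0],-29],[[0,0,0],-35],[[0,0,0],-41],[[0,0,0],-47],[[0,0,0],-53],[[0,0,0],-59],[[0,0,0],-65],[[0,0,0],-71],[[0,0,0],-77],[[0,0,0],-82],[[0,0,0],-87],[[0,0,0],-91],[[0,0,0],-94],[[0,0,0],-94]]' 0 40; python3 - <<'E'
from h import *
s=ctrl.state();print(s["tcp_pos"],yaw(s),s["force"],s["wrist_torque"],s["finger_gap"])
E
```

```text
clock: 19.1
tcp_pos: [0.522, -0.2486, 0.1204]
tool_rot: [0.0, 0.736, 0.677, -0.002]
force: [0.1, -0.7, 0.2]
finger_gap: 0.0401
clock: 19.6
tcp_pos: [0.523, -0.249, 0.1218]
tool_rot: [0.001, 0.736, 0.677, -0.001]
force: [0.7, -0.1, 5.5]
finger_gap: 0.0221
clock: 21.4
tcp_pos: [0.5233, -0.2484, 0.1219]
tool_rot: [0.0, 0.007, 1.0, -0.001]
force: [3.1, 2.7, 0.6]
finger_gap: 0.0224
[ 0.52327782 -0.24844282  0.12188783] 89.18104993039209 [3.10437127 2.66469703 0.57914396] [ 0.57704293 -0.34516236 -0.50099379] 0.022423358324004185
```

```bash
python3 -m jog '[[[0,0,0],0],[[0,0,0],0],[[0,0,0],0],[[0,0,-4],0],[[0,0,-9],0],[[0,0,-10],0],[[0,0,-10],0]]' 47 40;  python3 - <<'E'
from h import *
s=ctrl.state();print(s["tcp_pos"],yaw(s))
w=ctrl.camera("wrist");cv2.imwrite("pics/w11.png",cv2.convertScaleAbs(w["img"][:,:,::-1],alpha=1.4))
crop(w,240,40,480,300,3,"w11c")
print(togo([.4853,-.2003,.215]))
E
```

```text
clock: 22.1
tcp_pos: [0.5242, -0.2488, 0.2244]
tool_rot: [0.003, 0.007, 1.0, -0.002]
force: [-0.0, -0.1, -0.2]
finger_gap: 0.0399
[ 0.52422151 -0.24883003  0.22438909] 89.16524523943436
[3.89 4.76 0.7 ]
```

View pics/w11.png

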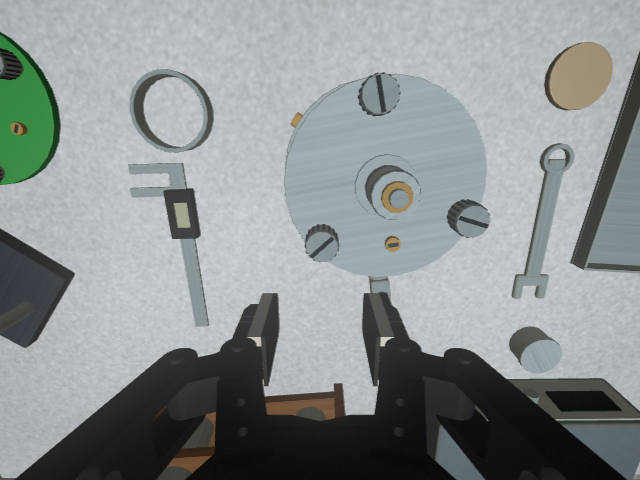

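View pics/w11c.png

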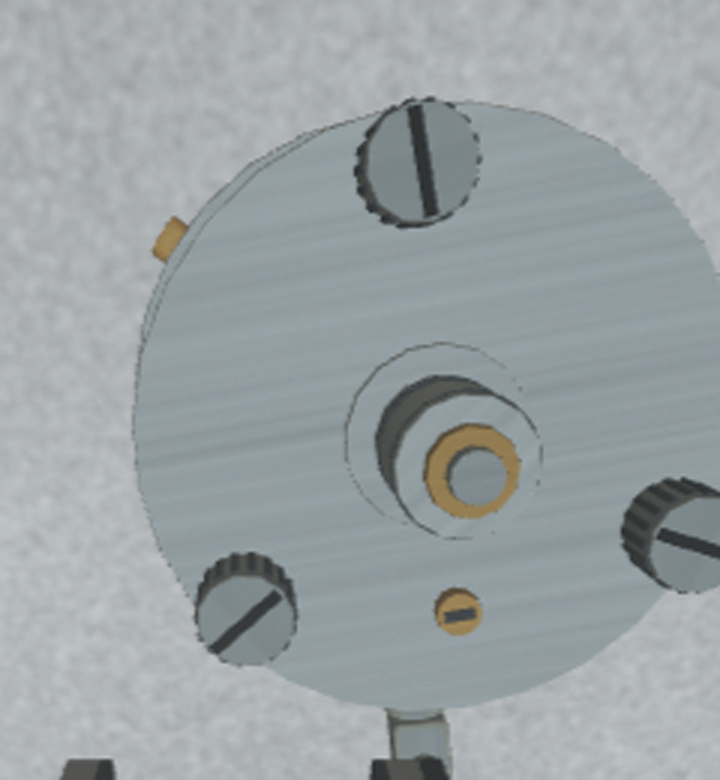

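```bash
python3 - <<'E'
from h import *
w=ctrl.camera("wrist")
Q=lambda u,v,z=.141:ray(w,240+u/3-.33,40+v/3-.33,z)
for n,a,b in(("c",(212,651),(280,594)),("b",(430,215),(414,106)),("a",(658,535),(720,556))):
    d=Q(*b)-Q(*a);print(n,np.degrees(np.arctan2(d[1],d[0]))%180)
print("boss top",Q(469,466,.165),"stub",Q(478,478,.175))
print(togo([.4853,-.2003,.215]))
E
```

```text
c 130.98610626207986
b 11.455261982164387
a 70.7133146757012
boss top [ 0.47880128 -0.20312592  0.165     ] stub [ 0.4791359  -0.20348809  0.175     ]
[3.83 4.73 0.57]
```

All three slots point along the radius (70.7°, 11.5° and 131.0°), so all the screws are undone. Next I go over the boss with the jaws at about 97°, between the screws.

```bash
python3 -m jog '[[[2,2.4,0],-4],[[3.8,4.7,0],-8],[[3.8,4.7,0.5],-8],[[3.8,4.7,0.5],-8],[[3.8,4.7,0.5],-8]]' 64 40;  python3 - <<'E'
from h import *
s=ctrl.state();print(s["tcp_pos"],yaw(s),s["finger_gap"],togo([.4853,-.2003,.124]))
w=ctrl.camera("wrist");cv2.imwrite("pics/w12.png",cv2.convertScaleAbs(w["img"][:,:,::-1],alpha=1.4))
print(proj(w,[.4853,-.2003,.175]),proj(w,[.4853,-.2003,.165]),proj(w,[.4853,-.2003,.115]))
E
```

```text
clock: 22.7
tcp_pos: [0.4855, -0.2009, 0.2145]
tool_rot: [-0.001, -0.062, 0.998, -0.001]
force: [0.8, -0.9, 0.2]
finger_gap: 0.0546
[ 0.48550426 -0.20087424  0.21448241] 97.12787233515196 0.054633619679051705 [-0.    0.07  9.05]
[322.08069207 276.29809913] [322.02609414 269.54400571] [321.81359448 243.2565189 ]
```

View pics/w12.png

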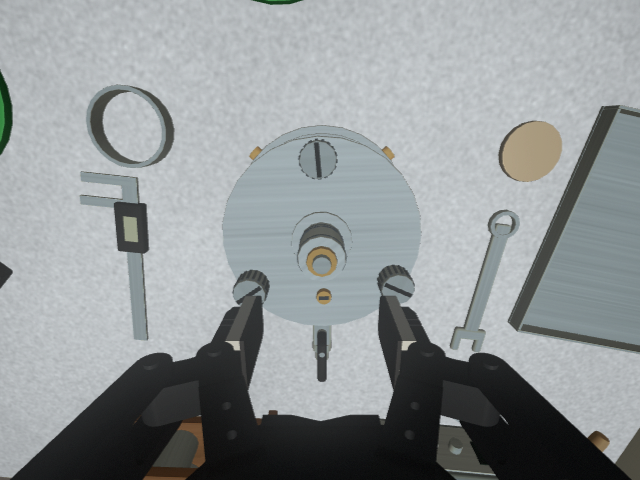

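```bash
python3 - <<'E'
from h import *
s=ctrl.state();print(s["tcp_pos"],s["qd"].round(3))
w=ctrl.camera("wrist");cv2.imwrite("pics/w13.png",cv2.convertScaleAbs(w["img"][:,:,::-1],alpha=1.4))
print([ray(w,u,v,.141) for u,v in((397,283),(318,158),(250,287))], ray(w,321,264,.175),proj(w,[.4853,-.2003,.175]))
E
```

```text
[ 0.48571798 -0.20107932  0.21476488] [-0.001  0.002  0.013  0.005  0.002 -0.002]
[array([ 0.49974626, -0.14479415,  0.141     ]), array([ 0.4206507 , -0.21118504,  0.141     ]), array([ 0.51599839, -0.24849866,  0.141     ])] [ 0.47788411 -0.20208774  0.175     ] [322.42305629 275.76423134]
```

View pics/w13.png

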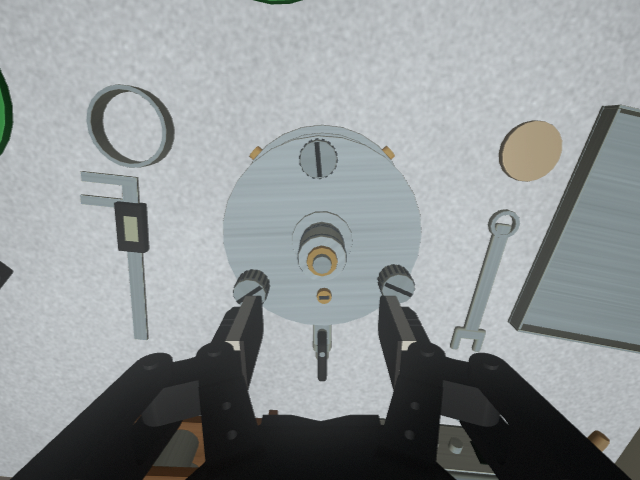

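```bash
python3 - <<'E'
from h import *
w=ctrl.camera("wrist"); print("pivot",ray(w,322,355,.066))
crop(w,210,110,430,390,2,"w14")
c=ctrl.camera("top"); crop(c,320,160,420,280,5,"t14")
s=ctrl.camera("side"); crop(s,280,230,440,350,5,"s14")
E
```

```text
pivot [ 0.62466337 -0.1826702   0.066     ]
```

View pics/t14.png

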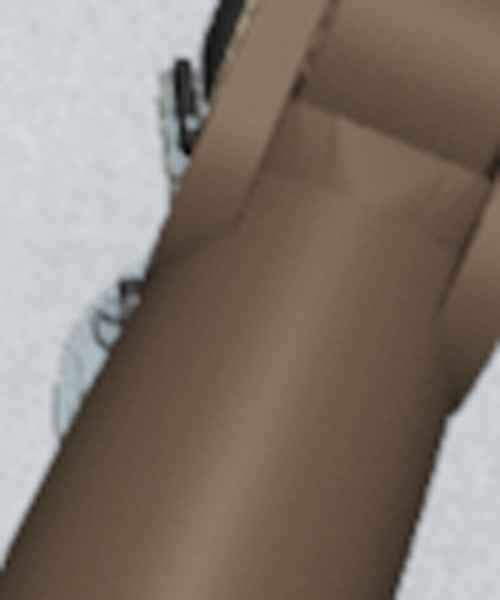

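View pics/s14.png

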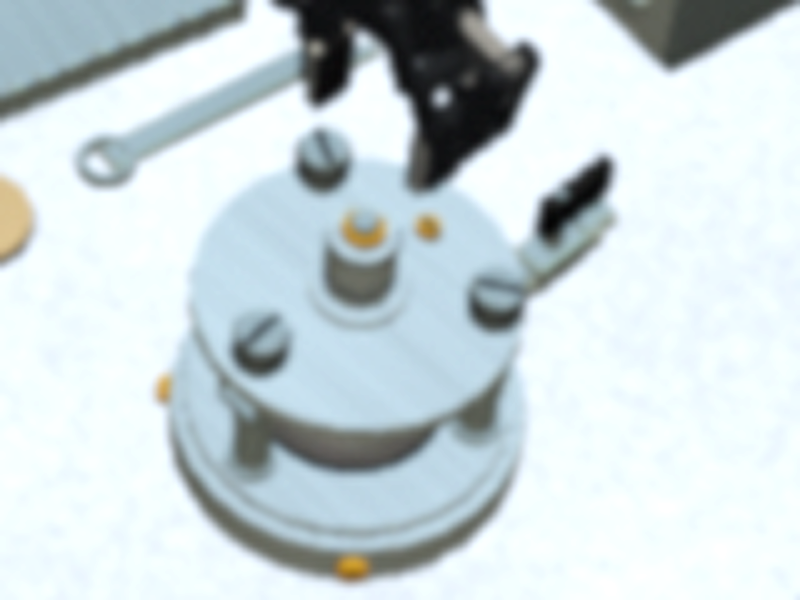

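View pics/w14.png

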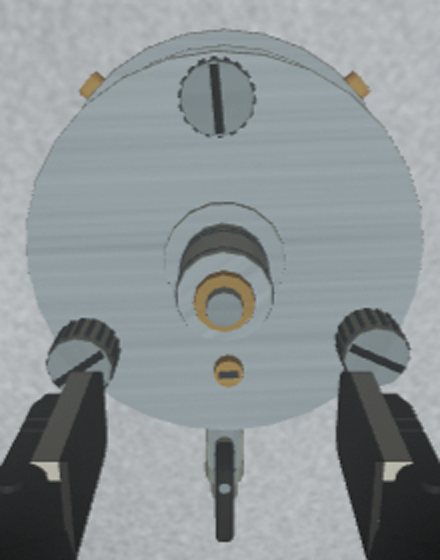

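```bash
python3 - <<'E'
from h import *
w=ctrl.camera("wrist"); r=w["range_z"]
def X(u,v):
    z=r[v,u]; return w["R"].T@(np.array([(u-w["cx"])/w["fx"]*z,(v-w["cy"])/w["fy"]*z,z])-w["t"])
for n,uv in dict(disc1=(260,230),disc2=(370,200),disc3=(345,310),disc4=(300,200),b=(325,158),a=(402,290),c=(245,292),stub=(322,264),bench=(180,270),lever=(322,365)).items(): print(n,X(*uv).round(4))
# disc pixels
pts=np.array([X(u,v) for v in range(130,325,3) for u in range(225,420,3) if r[v,u]>0])
d=pts[(abs(pts[:,2]-.115)<.006)]
A=np.c_[d[:,:2],np.ones(len(d))];k=np.linalg.lstsq(A,d[:,2],rcond=None)[0];print("plane",k, k@[.485,-.2,1])
s=pts[(pts[:,2]>.16)];print("boss pts",s.mean(0),s.min(0),s.max(0))
E
```

```text
disc1 [ 0.4812 -0.2482  0.1157]
disc2 [ 0.4483 -0.1695  0.1146]
disc3 [ 0.5417 -0.1741  0.1146]
disc4 [ 0.4547 -0.2206  0.1149]
b [ 0.4203 -0.2069  0.1418]
a [ 0.5047 -0.1403  0.1422]
c [ 0.5212 -0.2521  0.1407]
stub [ 0.4828 -0.2009  0.1641]
bench [ 0.5792 -0.3548 -0.    ]
lever [ 0.6374 -0.181   0.0662]
plane [ 0.00167958 -0.00020467  0.11444206] 0.1152975913957369
boss pts [ 0.47687129 -0.2022463   0.21687527] [ 0.46862576 -0.24245694  0.1600457 ] [ 0.49163156 -0.16201323  0.24601999]
```

The range data put the disc flat at 115 mm and the boss at about (0.483, -0.2005). I'll descend and grip.

```bash
python3 -m jog '[[[0.2,0,3],0],[[0.2,0,6],0],[[0.2,0,7.8],0],[[0.2,0,8.7],0],[[0.2,0,9.1],0],[[0.2,0,9.1],0]]' 64 40; python3 -m jog '[[[0,0,0],0],[[0,0,0],0],[[0,0,0],0],[[0,0,0],0],[[0,0,0],0],[[0,0,0],0]]' 0 70;  python3 - <<'E'
from h import *
s=ctrl.state();print(s["tcp_pos"],yaw(s),s["force"],s["wrist_torque"],s["finger_gap"])
w=ctrl.camera("wrist");cv2.imwrite("pics/w15.png",cv2.convertScaleAbs(w["img"][:,:,::-1],alpha=1.4))
E
```

```text
clock: 23.6
tcp_pos: [0.484, -0.2016, 0.1248]
tool_rot: [-0.0, -0.062, 0.998, -0.001]
force: [0.0, -0.4, 0.2]
finger_gap: 0.0545
clock: 24.2
tcp_pos: [0.4848, -0.2013, 0.1264]
tool_rot: [0.001, -0.062, 0.998, -0.001]
force: [-0.7, 2.3, 5.7]
finger_gap: 0.0305
[ 0.48479777 -0.20132304  0.12635698] 97.13993980896065 [-0.67928394  2.33728405  5.72413835] [ 0.72350334  0.25718333 -0.07583771] 0.030489872892756734
```

View pics/w15.png

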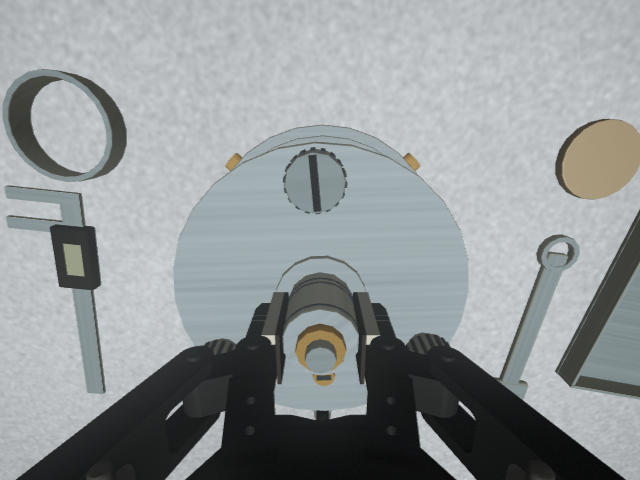

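```bash
python3 -m jog '[[[0,0,-0.2],0],[[0,0,-0.4],0],[[0,0,-0.7],0],[[0,0,-1],0],[[0,0,-1.5],0],[[0,0,-2],0],[[0,0,-2.5],0],[[0,0,-3],0],[[0,0,-3],0]]' 0 70;  python3 - <<'E'
from h import *
s=ctrl.state();print(s["tcp_pos"],yaw(s),s["force"],s["wrist_torque"],s["finger_gap"])
w=ctrl.camera("wrist");cv2.imwrite("pics/w16.png",cv2.convertScaleAbs(w["img"][:,:,::-1],alpha=1.4))
c=ctrl.camera("side"); crop(c,280,180,440,350,4,"s16")
E
```

```text
clock: 25.15
tcp_pos: [0.4852, -0.2015, 0.1574]
tool_rot: [0.002, -0.062, 0.998, -0.001]
force: [-0.4, 1.1, -6.5]
finger_gap: 0.0303
[ 0.48518175 -0.20150099  0.15743687] 97.14155933745616 [-0.42263171  1.07648797 -6.47676223] [-0.03766127 -0.01597387  0.0211588 ] 0.03029326901302636
```

View pics/w16.png

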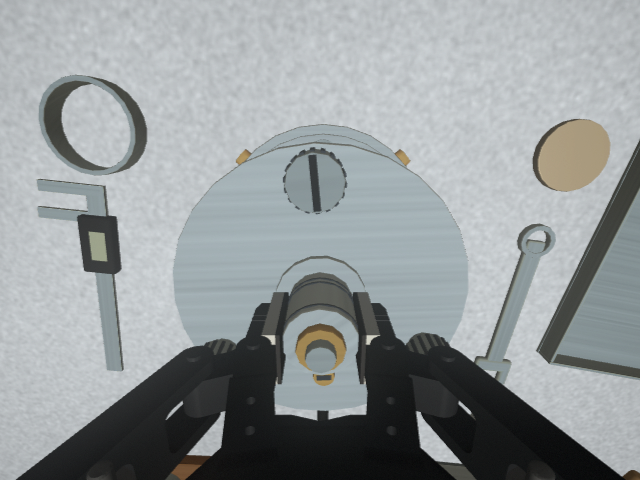

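View pics/s16.png

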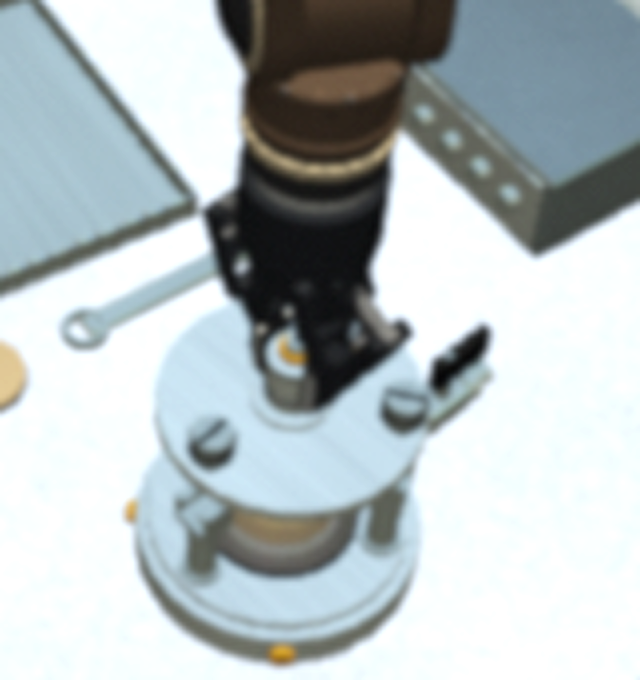

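The cover is clear of the cell and level, and it weighs about 7 N. I'll raise it and carry it across.

```bash
python3 -m jog '[[[0,0,-1],0],[[0,0,-2.5],0],[[0,0,-4],0],[[0,0,-5],0],[[-0.1,1,-5.5],0],[[-0.3,2.5,-5.5],0],[[-0.6,5,-5.5],0],[[-0.9,8,-5.5],0],[[-1.3,11,-5.5],0],[[-1.7,14.5,-5.5],0],[[-2.1,18,-5.5],0],[[-2.5,21.5,-5.5],0],[[-2.9,25,-5.5],0],[[-3.3,28.5,-5.5],0],[[-3.6,31.5,-5.5],0],[[-3.9,34,-5.5],0],[[-4.1,36,-5.5],0],[[-4.3,37,-5.5],0],[[-4.3,37.2,-5.5],0],[[-4.3,37.2,-5.5],0]]' 0 70;  python3 - <<'E'
from h import *
s=ctrl.state();print(s["tcp_pos"],yaw(s),s["force"],s["wrist_torque"],s["finger_gap"])
c=ctrl.camera("top"); crop(c,160,160,320,300,5,"t17")
c=ctrl.camera("side"); crop(c,180,100,380,300,3,"s17")
w=ctrl.camera("wrist");cv2.imwrite("pics/w17.png",cv2.convertScaleAbs(w["img"][:,:,::-1],alpha=1.4))
E
```

```text
clock: 27.25
tcp_pos: [0.4806, 0.1732, 0.2104]
tool_rot: [0.001, -0.063, 0.998, -0.001]
force: [0.0, -1.1, -6.4]
finger_gap: 0.0299
[0.48057611 0.17322336 0.21037818] 97.17701220541925 [ 0.02532277 -1.12889289 -6.37700659] [-0.01612695  0.03804932  0.04842798] 0.029893827474917308
```

View pics/w17.png

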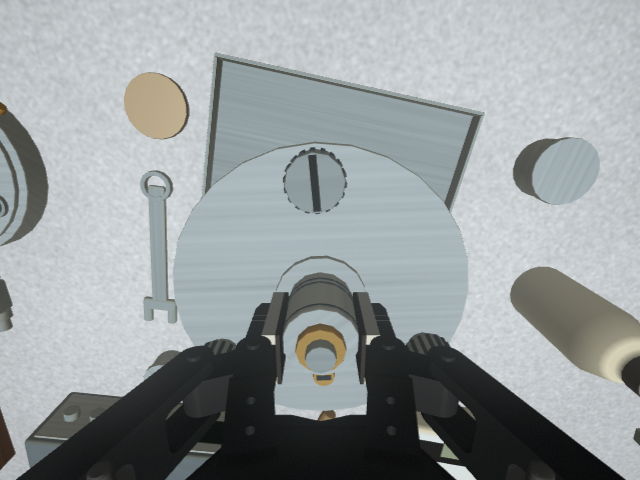

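View pics/s17.png

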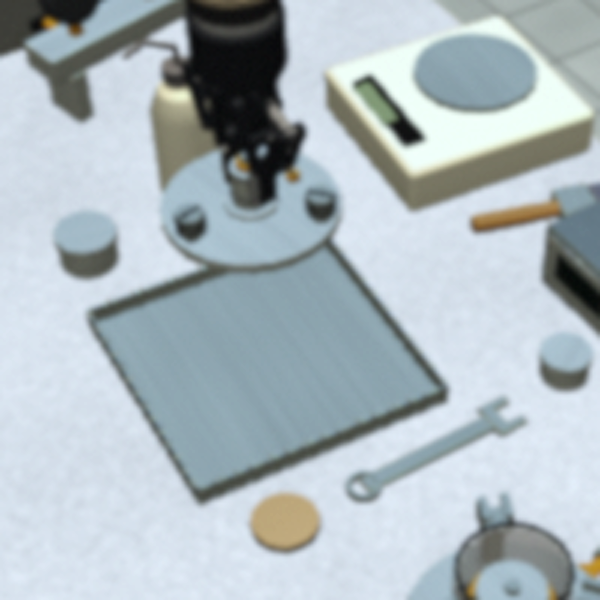

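```bash
python3 - <<'E'
from h import *
w=ctrl.camera("wrist")
a=ray(w,217,54,.022);b=ray(w,483,113,.022);e=(b-a)/np.linalg.norm(b-a);m=(a+b)/2+.125*np.array([e[1],-e[0],0]);print(a,b,np.linalg.norm(b-a),m)
print(ctrl.state()["tcp_pos"])
E
```

```text
[0.34910533 0.06378148 0.022     ] [0.36748916 0.30861607 0.022     ] 0.24552380858948936 [0.48294636 0.17683928 0.022     ]
[0.48106915 0.17243815 0.21072073]
```

```bash
python3 -m jog '[[[0,0.2,1],0],[[0,0.4,3],0],[[0,0.4,5.5],0],[[0,0.4,8],0],[[0,0.4,10.5],0],[[0,0.4,12.5],0],[[0,0.4,14],0],[[0,0.4,15.2],0],[[0,0.4,16],0],[[0,0.4,16.5],0],[[0,0.4,16.5],0],[[0,0.4,16.5],0]]' 0 70;  python3 - <<'E'
from h import *
s=ctrl.state();print(s["tcp_pos"],yaw(s),s["force"],s["wrist_torque"])
w=ctrl.camera("wrist");cv2.imwrite("pics/w18.png",cv2.convertScaleAbs(w["img"][:,:,::-1],alpha=1.4))
c=ctrl.camera("side"); crop(c,180,120,380,300,3,"s18")
E
```

```text
clock: 28.65
tcp_pos: [0.4815, 0.1761, 0.0463]
tool_rot: [0.002, -0.062, 0.998, -0.001]
force: [0.6, -0.4, -7.2]
finger_gap: 0.0305
[0.48146055 0.17613803 0.04629162] 97.0646686196646 [ 0.57726739 -0.36589548 -7.18289439] [-0.02524325  0.02512565 -0.00822233]
```

View pics/w18.png

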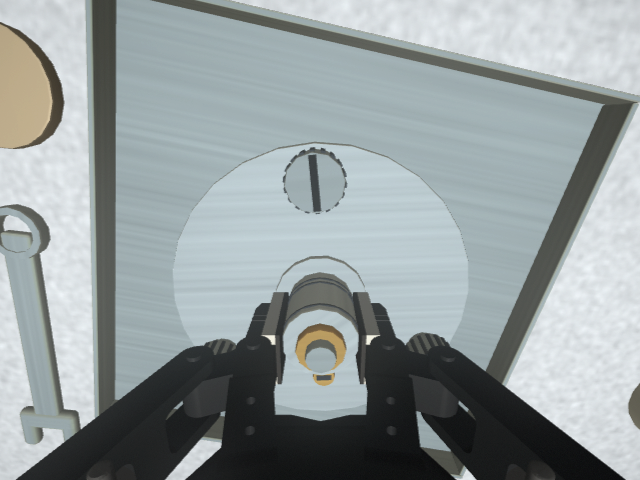

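View pics/s18.png

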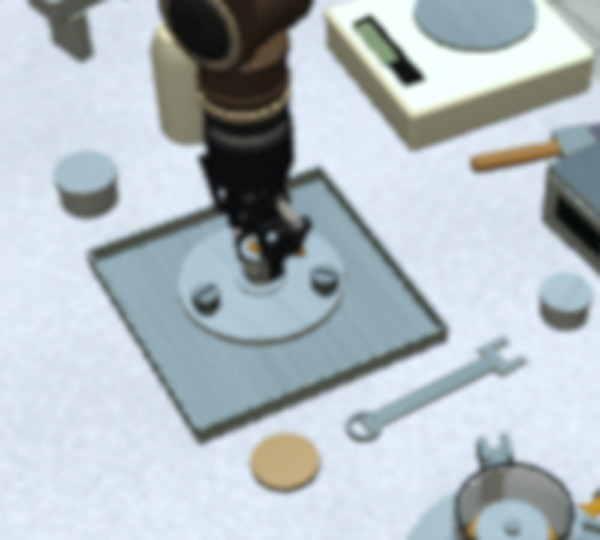

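The cover is well inside the tray, with about 11 mm to go. I'll lower it slowly.

```bash
python3 -m jog '[[[0,0,0.2],0],[[0,0,0.4],0],[[0,0,0.6],0],[[0,0,0.75],0],[[0,0,0.85],0],[[0,0,0.95],0],[[0,0,1.0],0],[[0,0,1.0],0]]' 0 70;python3 -m jog '[[[0,0,0.05],0],[[0,0,0.1],0],[[0,0,0.1],0]]' 0 70
```

```text
clock: 29.55
tcp_pos: [0.4816, 0.1762, 0.0364]
tool_rot: [0.002, -0.062, 0.998, -0.001]
force: [0.3, 0.3, -6.0]
finger_gap: 0.0304
clock: 29.85
tcp_pos: [0.4815, 0.1762, 0.0354]
tool_rot: [0.002, -0.062, 0.998, -0.001]
force: [0.4, -0.4, -7.2]
finger_gap: 0.03
```

```bash
python3 -m jog '[[[0,0,0.05],0],[[0,0,0.1],0],[[0,0,0.1],0]]' 0 70;python3 -m jog '[[[0,0,0.05],0],[[0,0,0.1],0],[[0,0,0.1],0]]' 0 70
```

```text
clock: 30.15
tcp_pos: [0.4818, 0.1762, 0.0348]
tool_rot: [0.002, -0.062, 0.998, -0.001]
force: [-1.5, -0.4, -2.6]
finger_gap: 0.0304
clock: 30.45
tcp_pos: [0.4818, 0.1762, 0.0347]
tool_rot: [0.002, -0.062, 0.998, -0.001]
force: [-4.0, -1.0, 4.8]
finger_gap: 0.0302
```

The cover is down. The force reading went from -7 N to +5 N. Now I'll ease the grip, open and retreat.

```bash
python3 -m jog '[[[0,0,0],0],[[0,0,0],0]]' 0 20; python3 -m jog '[[[0,0,0],0],[[0,0,0],0],[[0,0,0],0],[[0,0,0],0]]' 62 20; python3 -m jog '[[[0,0,-1],0],[[0,0,-3],0],[[0,0,-6],0],[[0,0,-10],0],[[0,0,-14],0],[[0,0,-18],0],[[0,0,-20],0],[[0,0,-20],0]]' 62 20; python3 - <<'E'
from h import *
w=ctrl.camera("wrist");cv2.imwrite("pics/w19.png",cv2.convertScaleAbs(w["img"][:,:,::-1],alpha=1.4))
r=w["range_z"]
P=[]
for v in range(0,480,3):
  for u in range(150,480,3):
    z=r[v,u]
    if z>0: P.append(w["R"].T@(np.array([(u-w["cx"])/w["fx"]*z,(v-w["cy"])/w["fy"]*z,z])-w["t"]))
P=np.array(P);d=P[abs(P[:,2]-.0235)<.006];d=d[np.hypot(d[:,0]-.482,d[:,1]-.176)<.07]
k=np.linalg.lstsq(np.c_[d[:,:2],np.ones(len(d))],d[:,2],rcond=None)[0];print("plane",k[:2],k@[.482,.176,1],len(d))
c=ctrl.camera("side");cv2.imwrite("pics/s19.png",c["img"][:,:,::-1])
E
```

```text
clock: 30.65
tcp_pos: [0.4818, 0.1762, 0.0348]
tool_rot: [0.003, -0.062, 0.998, -0.001]
force: [-2.5, -0.8, 0.3]
finger_gap: 0.03
clock: 31.05
tcp_pos: [0.4822, 0.1764, 0.035]
tool_rot: [0.003, -0.062, 0.998, -0.001]
force: [-0.1, -0.5, 0.8]
finger_gap: 0.053
clock: 31.85
tcp_pos: [0.4825, 0.1772, 0.2394]
tool_rot: [0.006, -0.062, 0.998, 0.0]
force: [0.1, -0.2, -0.1]
finger_gap: 0.0529
plane [-0.00068231 -0.00096428] 0.023713899679393496 1172
```

View pics/w19.png

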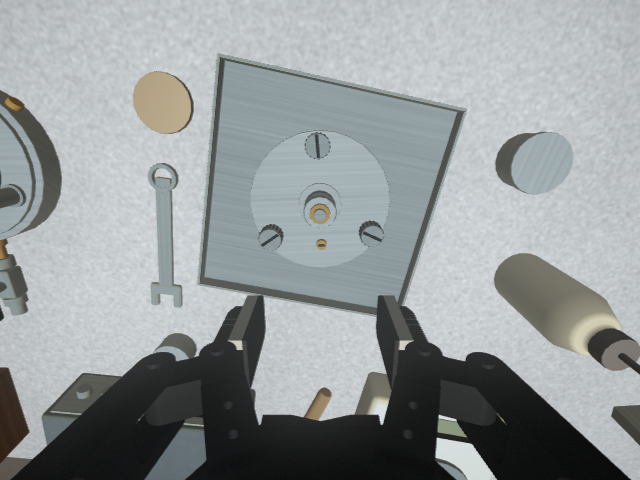

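View pics/s19.png

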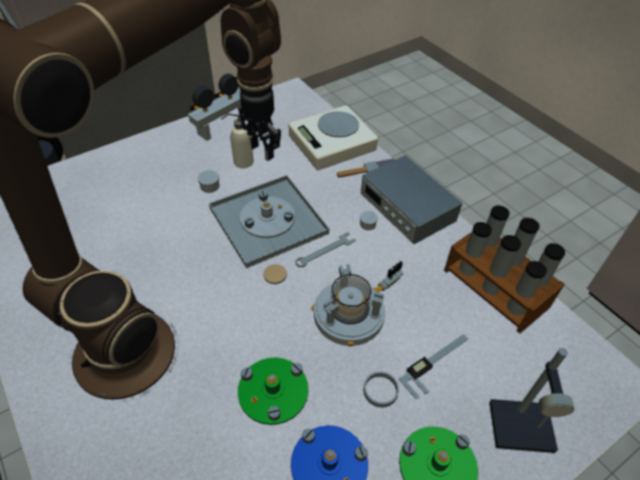

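The cover is central in the tray at (320,200). Its disc top is at 23.7 mm, where 23.5 mm is expected, and the tilt is under 0.1°. The valve is still open and nothing else has moved. I'm handing it in.

```bash
python3 - <<'E'
from h import *
print(ctrl.state()["qd"].round(3), ctrl.hand_in())
E
```

```text
the job is handed in; nothing more can be done
[ 0.001  0.016 -0.042 -0.009 -0.    -0.   ] None
```

I vented the cell first, then undid screws a, b and c in turn, lifted the cover off by its boss and set it in the tray. The job was handed in at about 32 s; the hand-in gave no verdict.

- **Valve:** the lever was turned to its stop. Measured afterwards it lay at 7.3°, against about 7.2° for the pipe. It still looked open in the last side picture.
- **Screws:** the slots read 70.7°, 11.5° and 131.0°, within about 1.3° of where each stop should be. Each screw also pushed back at its stop. Screw a was not there after the first 78°, so I turned it a further 8°.
- **Cover:** it stands centrally in the tray, right way up. Its top is at 23.7 mm where 23.5 mm is expected, and the tilt is under 0.1°. It was set down with about 12 N of pressure and the gripper is clear of it.
- **Everything else:** the spanner, porous disc, tins and look-alike covers look undisturbed in the last pictures. This was judged by eye, not measured.

**Disagreement:** the wrist camera and the screw grips differed by up to about 6 mm on the cover's centre. I used the camera's range data for the boss grip, and the lift and placing showed no trouble from it.

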